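Grease the honing arbor's bearing with the push gun

ROBOT

A 7-joint arm with a two-finger parallel gripper is mounted at the origin on the work surface. World frame = base frame: x ahead of the robot, y to its left, z up, the work surface at z = 0. Lengths are in m, angles in rad, forces in N, time in s.
With the tool pointing down it reaches from about 0.35 to 0.9 m from the base axis. Payload 8.1 kg.
Tool frame: the origin (TCP) lies midway between the tips of the shut fingers; the grasp point (between the pads) lies arm.grip_point_offset behind it (arm.grip_point_offset is the distance from the TCP to the grasp point, in m); y points along the fingers, z is the direction in which the jaws open and shut, and the axes are right-handed (so a half turn about y gives the same grasp; the last joint's range is limited). The gripper opens to 92 mm and grips with 3 to 60 N. Pads are 19 mm wide; open, the fingers measure 130 mm over their backs; the gripper's body (75 mm by 190 mm) begins 47 mm behind the grasp point.
Start: joints at [-1.429, 0.434, 0.025, 1.573, -0.012, 1.134, -0.075], TCP at [0.152, 0.606, 0.227] pointing down, gripper open.
Joint ranges: [-2.62, 2.62], [-0.44, 2.09], [-1.27, 1.32], [0.08, 2.57], [-1.32, 4.46], [0.12, 2], [-2.74, 2.74]. Speed limits (rad/s): [2.22, 2.22, 3.01, 3.01, 3.14, 3.14, 3.14].

INTERFACE

Orientations are given as a rotation vector (axis times angle).
In Python, from cell import arm, get_image, camera_info gives the robot as it stands.
- The arm moves only by the tool carry_out, never from a script. Its argument "steps" is one flat list of numbers, 5 for each row, row after row: the opening, from 0 (shut) to 1 (fully open), then the shift along the world's x, y, z in units of 0.1 m (1.0 is 0.1 m), then the turn about the world's z in units of 45 degrees (1.0 is 45 degrees). In form: [hand, dx, dy, dz, spin, hand, dx, dy, dz, spin, ...]. A call has 1 to 12 rows; each row is the pose to reach, as a shift and turn from the pose commanded when the call began; what a row does not reach only later rows make up. A row lasts 1/10 s, in which the tool goes at most 50 mm and 8.59 degrees, less where a joint would pass 70% of its speed; a pose out of reach is approached as far as the arm can. A call with a number of a shift or a turn outside -1 to 1 is refused whole. A call with a gripper value outside its range is refused whole. The fingers move at their own pace and stop on an object; "grip_force" is the grip in N (left out, the last holds). Time passes only in rows, so rows that repeat a pose let the fingers close. It gives the time, the measured TCP pose, the force and the opening at its end, in the units of the state.
- arm.observe(): the state, without advancing time (a new reading comes with each control period).
- get_image(name): name is "side" or "top" or "wrist"; returns (picture, depth): 420x560x3 uint8, red, green, blue; 420x560 float32, m along the optical axis (not along the pixel's ray), 0 where there is no reading.
- camera_info(name): a dict with "fovy" (degrees; the focal length in pixels is half the picture's height over the tangent of half this angle, whatever the lens; pixels are square), "cx", "cy" (the principal point, pixels), "dist_coeffs" ([k1, k2, p1, p2, k3] as OpenCV has them; the pictures are not rectified), "R" (3x3) and "t" (3): a world point X has camera coordinates R X + t; the wrist camera has in their place "tool_from_camera" (4x4, takes a point from camera to tool coordinates, whose origin is the TCP and whose axes are the tool frame's). Camera axes: x right, y down, z forward; pixel columns grow to the right and rows downward; lengths in m; the calibration is good to about 2 mm. A picture is of the moment at which its call begins: read the wrist's pose just before it. camera_info takes no time and is no camera call.
- arm.sign_off(): hands the job in, once; it reports no verdict.
The state is a dict: "clock": time; "joints": joint angles; "dq": joint speeds; "joint_efforts": joint torques, N m; "position": TCP position; "ee_rot": TCP orientation; "force": force on the tool from outside, world axes, zero at the start; "ft_torque": the same for the moment, N m; "width": opening from 0.0 (shut) to 1.0 (fully open).
Only numpy, scipy, OpenCV 4.12 (cv2) and the standard library are available. Lean on these libraries where they do the work, as an engineer would, in place of code of your own. Each camera call takes 0.05 s, during which the arm holds its last target. There are 200 camera calls.

TASK

Take the push-type grease gun out of the tool rack and press its coupler squarely, in line with the nipple, onto the leaning grease nipple of the bearing beside the honing wheel until it snaps on. Then push the gun on along the same line until its nozzle is fully in against the spring, and finish holding it there, still gripped and pressed home. Leave the other things where they are.

Things in the scene. Friction and masses are not known exactly. Their poses are not given: they have to be found in the camera images.
- gun: Push-type grease gun, plain steel, about 0.5 kg, hanging upright, nozzle down, in one of the rack's holes. Origin on its axis under the dark knurled cap that rests on the rack; z up the axis. z 0 to 20 mm: cap, 40 mm across; 20 to 100: bright barrel, 30 mm across (grip here, the cap's step can take the push); to 114: dark butt. Tallest tool in the rack.
- nozzle (a joint): How far the gun's nozzle is pushed back into its barrel against the spring: 0 = fully out (at the start), 0.018 m = hard stop, fully in. The spring is preloaded: it gives from about 8 N on and takes about 15 N at the stop.
- coupler_mouth (a point): Centre of the coupler's mouth, on the gun's axis, 62 mm below the gun's origin while the nozzle is out (moves with the nozzle). The coupler is 22 mm across and 23 mm long, on a 10 mm tube. Its mouth is a cone 17 mm wide that narrows within 4 mm to a 12.4 mm bore.
- coupler_seat (a point): Point in the coupler, 9.7 mm above its mouth, where the centre of the nipple's head sits when snapped on. Four sprung jaws snap under the head: the push rises to about 7 N, drops away over the last 5 mm, then the head meets the bottom of the bore and the nozzle's spring is felt. The gun's origin is then 52.3 mm from the nipple's along z.
- nipple: Brass grease nipple on the pillow block beside the honing wheel, leaning 30 degrees from the vertical to the arbor's -x side. Origin at the centre of its round head, 10 mm across; z points outwards along its axis. Below the head a 6 mm neck, then, 12 mm from the origin, a 12 mm hexagon. A like nipple on the other block, 150 mm away, is not to be served.
- arbor: Honing arbor, fixed: plywood base 30 mm thick, two dark cast-iron pillow blocks (tops 114 mm above the bench) 150 mm apart along y, 30 mm shaft along y, 73 mm up, pulley between the blocks, leather wheel 130 mm across beyond the +y block. Origin on the bench midway between the blocks; -x faces the robot, +y runs along the shaft to the wheel.
- rack: Wooden tool rack, fixed: 100 (x) x 270 (y) mm, top 90 mm above the bench, three 30 mm through holes at y = -85, 0, +85 mm, x = 0. Origin on the bench under its middle. In the holes hang the grease gun, an awl and a punch, in any order; these two stand at most 70 mm above the rack.
- awl: Brad awl with a turned dark wooden handle (70 mm tall, 37 mm thick) hanging point down in the rack. A bystander. Origin at its rest plane on the rack's top.
- punch: Steel punch with a black rubber hand guard (42 mm disc, 58 mm of it above the rack) hanging in the rack. A bystander. Origin at its rest plane on the rack's top.
- wrench: Combination wrench, 150 mm, lying on the front of the arbor's plywood base. A bystander. Origin at its underside.
- tape: Roll of masking tape lying flat, 100 mm across, 24 mm high. A bystander. Origin at its underside.
- glue: White glue bottle, 60 mm across, 150 mm tall, standing. A bystander. Origin at its underside.
- mallet: Wooden joiner's mallet lying on its side, about 270 mm long, head 75 x 120 x 60 mm. A bystander. Origin at its underside.
Things that resemble listed ones, but are neither listed nor needed, are in the scene too. Leave any purple or red look-alike of the gun alone.

How it is judged:
By the outcome, as a careful person would: the job done as asked, in the order asked, and still so for the second after the job is handed in, while the arm keeps its last pose, push and grip.
It also fails if it takes over 32 s, if anything falls off the work surface, if the arm or the gripper's body presses on something with over 40 N, if the wrist force passes 120 N, or if a joint passes its speed limit or range.

## Working session

There is one attempt and no reset: what is moved stays moved. The work goes in short steps, Python scripts to look and compute and a tool call to move; the robot and the scene stay as the last step left them, time stands still between calls to the robot, and variables do not carry over. Pictures are saved under pics/ and viewed, about 8 in all and at most 12, crops included, and the job is handed in when it is done.

Besides the shell and the picture viewer there is one more tool, called as name(argument=value, ...) on one line, values as JSON. carry_out: Moves the arm, as the interface text tells. Shifts and turns lie within -1 to 1; 1 stands for 0.1 m of shift or 45 degrees of turn. Its arguments: {"type":"object","properties":{"steps":{"type":"array","items":{"type":"number"}},"grip_force":{"type":"number"}},"required":["steps"]}

```bash
ls; mkdir -p pics; cat > h.py <<'E'
import numpy as np,cv2
from cell import arm,get_image,camera_info
from scipy.spatial.transform import Rotation as Ro
def K(ci,h=420):
    f=h/2/np.tan(np.radians(ci["fovy"])/2)
    return np.array([[f,0,ci["cx"]],[0,f,ci["cy"]],[0,0,1]])
def pose(ci,s=None):
    "camera->world R,t"
    if "R" in ci:
        R=np.array(ci["R"]);return R.T,-R.T@np.array(ci["t"])
    T=np.array(ci["tool_from_camera"]);W=Ro.from_rotvec(s["ee_rot"]).as_matrix()
    return W@T[:3,:3],W@T[:3,3]+np.array(s["position"])
def ray(ci,uv,s=None):
    n=cv2.undistortPoints(np.array([[uv]],float),K(ci),np.array(ci["dist_coeffs"],float))[0,0]
    R,t=pose(ci,s);return t,R@np.array([n[0],n[1],1.])
def at_z(ci,uv,z,s=None):
    t,d=ray(ci,uv,s);return t+d*(z-t[2])/d[2]
def at_depth(ci,uv,D,s=None):
    t,d=ray(ci,uv,s);return t+d*D[int(round(uv[1])),int(round(uv[0]))]
def proj(ci,X,s=None):
    R,t=pose(ci,s);return cv2.projectPoints((np.atleast_2d(X)-t)@R,np.zeros(3),np.zeros(3),K(ci),np.array(ci["dist_coeffs"],float))[0][:,0]
def two(r1,r2):
    A=np.stack([r1[1],-r2[1]],1);x=np.linalg.lstsq(A,r2[0]-r1[0],rcond=None)[0]
    p,q=r1[0]+r1[1]*x[0],r2[0]+r2[1]*x[1];return (p+q)/2,np.linalg.norm(p-q)
E
python3 - <<'E'
from h import *
s=arm.observe();print(s, arm.grip_point_offset, Ro.from_rotvec(s["ee_rot"]).as_matrix().round(3))
for n in("side","top"):
    im,d=get_image(n);np.savez(f"{n}0.npz",im=im,d=d);cv2.imwrite(f"pics/{n}0.png",im[...,::-1])
    ci=camera_info(n);print(n,ci["fovy"],ci["dist_coeffs"],pose(ci))
E
```

```text
pics
{'clock': 0.0, 'joints': array([-1.42857649,  0.43521865,  0.02495887,  1.57411869, -0.0115643 ,
        1.13397027, -0.07511991]), 'dq': array([-0.00146176,  0.00033768,  0.00114232,  0.0007397 ,  0.00037618,
       -0.00152452, -0.00277405]), 'joint_efforts': array([ 7.59243594e-04, -6.67837071e+01,  9.85009186e-01, -3.14467371e+01,
       -6.05979329e-02,  4.29322617e-02,  1.50729156e-04]), 'position': array([0.15142357, 0.60584968, 0.22593915]), 'ee_rot': array([-1.56380586,  0.19230243, -0.19226621]), 'force': array([ 0.27923282, -0.42783394, -0.090456  ]), 'ft_torque': array([-0.02469305,  0.03798913,  0.01809424]), 'width': 1.0007681172632747} 0.0188 [[ 0.97  -0.     0.242]
 [-0.242 -0.002  0.97 ]
 [ 0.    -1.    -0.002]]
side 51.153560456913446 [-0.05596189  0.          0.          0.          0.        ] (array([[ 0.93376452, -0.25599342,  0.25010234],
       [-0.35785311, -0.65809039,  0.66246373],
       [-0.00499641, -0.70808503, -0.7061095 ]]), array([ 0.26705225, -0.81440003,  0.97421393]))
top 46.6541531409585 [-0.15911337  0.          0.          0.          0.        ] (array([[ 0.08220578, -0.97330975,  0.21426698],
       [-0.99661304, -0.07981719,  0.01979072],
       [-0.00216032, -0.21516818, -0.97657462]]), array([ 0.22218092, -0.02530303,  1.67343004]))
```

View pics/side0.png

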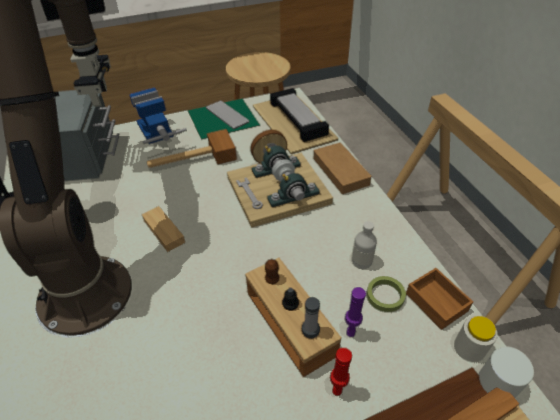

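View pics/top0.png

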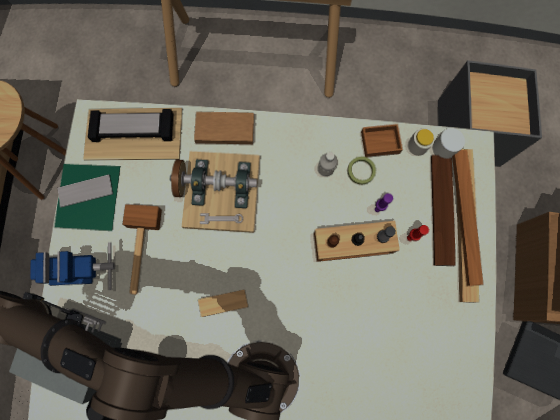

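```bash
python3 - <<'E'
import numpy as np,cv2
a=np.load("side0.npz")["im"];t=np.load("top0.npz")["im"]
c=[cv2.resize(x,(400,300),interpolation=cv2.INTER_CUBIC) for x in (a[280:355,265:365],a[130:205,240:340],t[205:265,310:390],t[150:210,165:245])]
cv2.imwrite("pics/crop1.png",np.vstack([np.hstack(c[:2]),np.hstack(c[2:])])[...,::-1])
E
```

```text
(no output)
```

View pics/crop1.png

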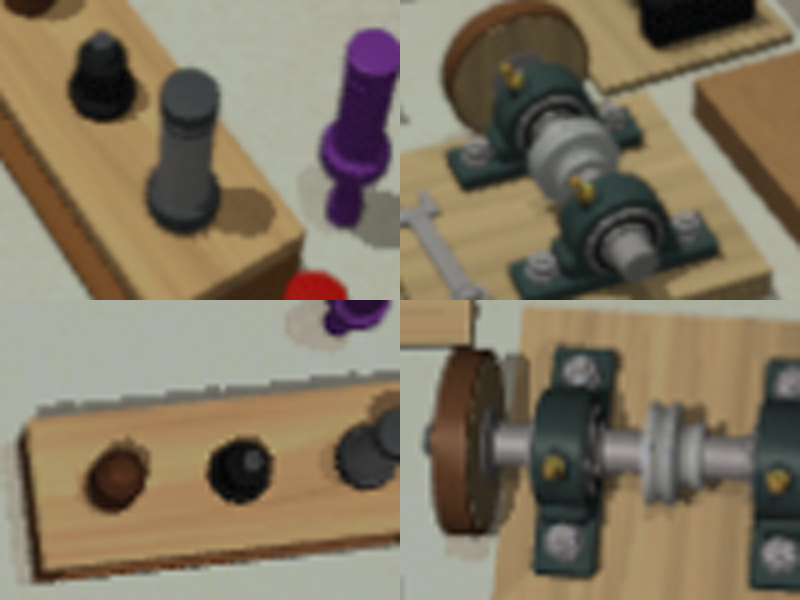

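```bash
python3 - <<'E'
from h import *
cs,ct=camera_info("side"),camera_info("top")
D={n:np.load(n+"0.npz")["d"] for n in("side","top")}
P=lambda *a:print(*[np.round(x,4) if not isinstance(x,str) else x for x in a])
P("butt z.204",at_z(cs,(312.5,300.5),.204), "depthpt",at_depth(cs,(312.5,301),D["side"]))
P("cap",at_z(cs,(310.7,331),.09))
P("nip",two(ray(cs,(268,148.75)),ray(ct,(195.6,183.4)))[0],two(ray(cs,(268,148.75)),ray(ct,(195.6,183.4)))[1])
P("nip2",*two(ray(cs,(285.5,176)),ray(ct,(240.6,186))))
P("nipdepth",at_depth(cs,(268,149),D["side"]),at_depth(ct,(195.6,183.4),D["top"]))
P("rack top corners",*[at_z(ct,(310+u/5,205+v/5),.09) for u,v in((27,422-300),(40,578-300))])
# rack top plane in depth: points z in .08-.1 around
def cloud(n):
    ci=camera_info(n);d=D[n];v,u=np.nonzero(d>0)
    q=cv2.undistortPoints(np.stack([u,v],1)[:,None].astype(float),K(ci),np.array(ci["dist_coeffs"],float))[:,0]
    R,t=pose(ci);return (np.c_[q,np.ones(len(q))]*d[v,u][:,None])@R.T+t,u,v
for n in("side","top"):
    X,u,v=cloud(n)
    m=(abs(X[:,2]-.09)<.006)&(abs(X[:,0]-.55)<.3)&(abs(X[:,1]+.3)<.35)
    r=cv2.minAreaRect(X[m][:,:2].astype(np.float32));P(n,m.sum(),np.array(r[0]),np.array(r[1]),str(r[2]))
    m=(X[:,2]>.18)&(X[:,2]<.23)&(np.hypot(X[:,0]-.5,X[:,1]+.45)<.3)
    P("tall",m.sum(),X[m].mean(0),X[m][:,2].max())
    m=(abs(X[:,2]-.03)<.004)&(np.hypot(X[:,0]-.63,X[:,1]-.15)<.25)
    r=cv2.minAreaRect(X[m][:,:2].astype(np.float32));P("base",m.sum(),np.array(r[0]),np.array(r[1]),str(r[2]))
    P("purple/red",)
im=np.load("side0.npz")["im"].astype(int);X,u,v=cloud("side");c=im[v,u]
m=(c[:,0]>150)&(c[:,1]<40)&(X[:,2]>.02);P("red",X[m].mean(0),X[m].max(0))
m=(c[:,2]>c[:,1]+40)&(c[:,0]>c[:,1]+25)&(X[:,2]>.02);P("purp",X[m].mean(0),X[m].max(0))
E
```

```text
butt z.204 [ 0.4988 -0.3576  0.204 ] depthpt [ 0.4981 -0.3592  0.2048]
cap [ 0.4972 -0.3628  0.09  ]
nip [0.6206 0.2719 0.1193] 0.001
nip2 [0.623  0.1214 0.1227] 0.0007
nipdepth [0.6196 0.2705 0.1193] [0.6199 0.2709 0.1242]
rack top corners [ 0.5046 -0.1359  0.09  ] [ 0.4023 -0.1512  0.09  ]
side 3583 [ 0.6425 -0.396 ] [0.3801 0.5596] 10.27497673034668
tall 237 [ 0.4933 -0.3668  0.1998] 0.208
base 2449 [0.6805 0.2003] [0.3861 0.265 ] 1.0701791048049927
purple/red
top 2027 [ 0.6443 -0.3932] [0.3762 0.5624] 10.346723556518555
tall 117 [ 0.509  -0.3655  0.1984] 0.2126
base 2413 [0.6826 0.2036] [0.3866 0.2548] 1.0530396699905396
purple/red
red [ 0.5126 -0.4786  0.166 ] [ 0.5276 -0.4636  0.1808]
purp [ 0.6023 -0.3639  0.1321] [ 0.6235 -0.3434  0.1793]
```

carry_out(steps=[0.65,0.5,-0.5,0.5,0.15,0.65,1,-1,1,0.333,0.65,1,-1,1,0.333])

```text
clock: 0.4
position: [0.2388, 0.5184, 0.3137]
ee_rot: [-1.572, -0.017, 0.018]
force: [1.2, 0.2, 0.8]
width: 0.787
```

carry_out(steps=[0.65,0.5,-0.5,0,0,0.65,1,-1,0,0])

```text
clock: 0.6
position: [0.3099, 0.448, 0.3142]
ee_rot: [-1.569, -0.014, 0.013]
force: [0.9, 0.8, -0.3]
width: 0.662
```

carry_out(steps=[0.65,0.5,-0.5,0,0,0.65,1,-1,0,0,0.65,1,-1,0,0])

```text
clock: 0.9
position: [0.4106, 0.3463, 0.3133]
ee_rot: [-1.571, -0.012, 0.011]
force: [-0.4, -0.2, 0.7]
width: 0.65
```

```bash
python3 - <<'E'
from h import *
s=arm.observe();ci=camera_info("wrist");print(s["clock"],s["position"],s["joints"],Ro.from_rotvec(s["ee_rot"]).as_matrix().round(3),ci)
print(pose(ci,s),proj(ci,[[.62,.271,.121],[.623,.121,.121],[.498,-.36,.204]],s))
E
```

```text
0.9 [0.41055321 0.3463263  0.31325314] [-0.90182648  0.22677439  0.12677241  1.66024185 -0.02926579  1.25670984
  0.81641006] [[ 1.     0.    -0.015]
 [ 0.015 -0.001  1.   ]
 [ 0.    -1.    -0.001]] {'fovy': 68.23936893342645, 'cx': 281.8056702886774, 'cy': 210.74648940846996, 'dist_coeffs': array([-0.00984482,  0.        ,  0.        ,  0.        ,  0.        ]), 'tool_from_camera': array([[-2.90367549e-04,  9.50573415e-01,  3.10499756e-01,
        -8.52731765e-02],
       [-3.01757912e-04, -3.10499838e-01,  9.50573384e-01,
        -1.58154179e-01],
       [ 9.99999912e-01,  1.82319905e-04,  3.77002126e-04,
         5.68892774e-04],
       [ 0.00000000e+00,  0.00000000e+00,  0.00000000e+00,
         1.00000000e+00]])}
(array([[-1.51190999e-02,  9.50391056e-01,  3.10689963e-01],
       [ 9.99885654e-01,  1.44643673e-02,  4.41136190e-03],
       [-3.01414829e-04,  3.10721133e-01, -9.50501072e-01]]), array([0.32524271, 0.34572545, 0.47138708])) [[ 224.15898746  334.82208473]
 [ 115.30688973  334.92339396]
 [-399.83069349  278.98585921]]
```

```bash
python3 - <<'E'
from h import *
import pickle
s=arm.observe();im,d=get_image("wrist");pickle.dump((s,im,d),open("w1.pkl","wb"))
cv2.imwrite("pics/w1.png",cv2.resize(im[260:420,60:300],None,fx=3.3,fy=3.3,interpolation=cv2.INTER_CUBIC)[...,::-1])
E
```

```text
(no output)
```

View pics/w1.png

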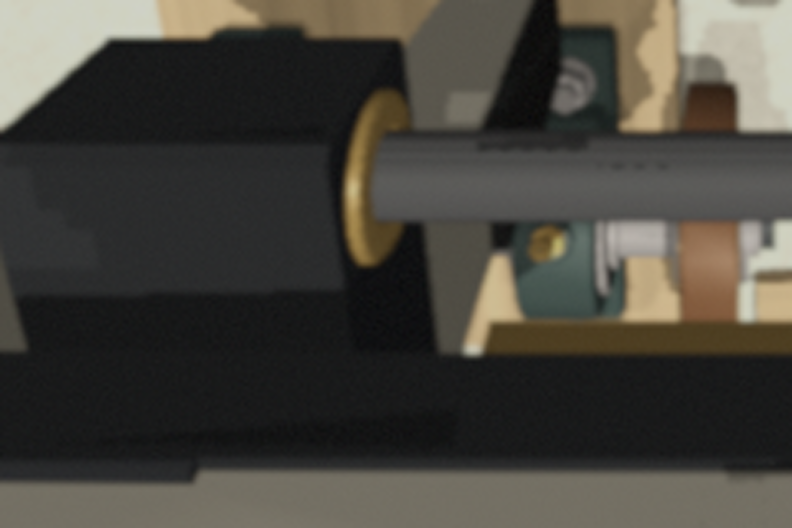

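carry_out(steps=[0.65,0.2,-0.5,0,0,0.65,0.2,-1,0,0])

```text
clock: 1.15
position: [0.43, 0.2517, 0.3126]
ee_rot: [-1.572, -0.013, 0.013]
force: [-0.0, -1.1, 0.3]
width: 0.647
```

carry_out(steps=[0.65,0,-0.5,0,0,0.65,0,-1,0,0])

```text
clock: 1.35
position: [0.4282, 0.1508, 0.313]
ee_rot: [-1.571, -0.013, 0.013]
force: [0.9, -0.6, 1.0]
width: 0.648
```

carry_out(steps=[0.65,0,-0.5,0,0,0.65,0,-1,0,0])

```text
clock: 1.55
position: [0.4281, 0.0509, 0.3132]
ee_rot: [-1.57, -0.013, 0.013]
force: [2.2, 0.2, 0.2]
width: 0.654
```

carry_out(steps=[0.65,0,-0.5,0,0,0.65,0,-1,0,0])

```text
clock: 1.75
position: [0.4281, -0.0491, 0.3133]
ee_rot: [-1.57, -0.014, 0.013]
force: [1.6, 0.5, 1.3]
width: 0.646
```

carry_out(steps=[0.65,0,-0.5,0,0,0.65,0,-1,0,0])

```text
clock: 1.95
position: [0.4282, -0.149, 0.3134]
ee_rot: [-1.57, -0.014, 0.013]
force: [0.9, -0.5, 0.2]
width: 0.653
```

carry_out(steps=[0.65,0.2,-0.5,0,0,0.65,0.5,-1,0,0])

```text
clock: 2.15
position: [0.472, -0.239, 0.3138]
ee_rot: [-1.57, -0.013, 0.012]
force: [1.1, 1.5, 0.2]
width: 0.652
```

carry_out(steps=[0.65,0,-0.5,0,0,0.65,0,-0.8,0,0,0.65,0,-0.8,0,0,0.65,0,-0.8,0,0])

```text
clock: 2.55
position: [0.4723, -0.3171, 0.3127]
ee_rot: [-1.57, -0.011, 0.013]
force: [1.1, 1.0, 0.2]
width: 0.651
```

```bash
python3 - <<'E'
from h import *
import pickle
s=arm.observe();ci=camera_info("wrist");print(s["clock"],s["position"],s["joints"],s["force"])
im,d=get_image("wrist");pickle.dump((s,im,d),open("w2.pkl","wb"))
print(proj(ci,[[.498,-.36,.204],[.498,-.36,.11]],s))
cs,ct=camera_info("side"),camera_info("top")
S,I,D=pickle.load(open("w1.pkl","rb"))
rs=[ray(cs,(268,148.75)),ray(ct,(195.6,183.4)),ray(ci,(225.2,333.6),S)]
A=0;b=0
for p,v in rs:
    v=v/np.linalg.norm(v);M=np.eye(3)-np.outer(v,v);A=A+M;b=b+M@p
x=np.linalg.solve(A,b);print("nip",x,[np.linalg.norm(np.cross(x-p,v/np.linalg.norm(v))) for p,v in rs])
cv2.imwrite("pics/w2.png",im[...,::-1])
E
```

```text
2.55 [ 0.47228371 -0.31713646  0.31274448] [ 0.00254522  0.31413353  0.67344426  1.61819936 -0.20200701  1.28158456
  2.2960938 ] [1.11691262 1.03515478 0.17111892]
[[234.48638186 234.57977731]
 [245.63513632 205.05437683]]
nip [0.62053164 0.2720513  0.1187075 ] [np.float64(0.0004222586727993203), np.float64(0.0007482095637983764), np.float64(0.0005259222145133134)]
```

View pics/w2.png

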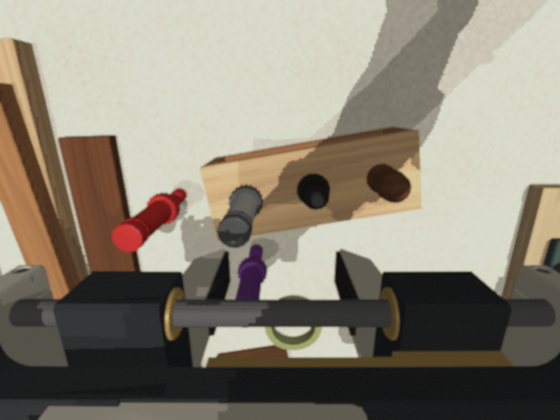

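carry_out(steps=[0.65,0.26,-0.43,0,0,0.65,0.26,-0.43,-0.1,0,0.65,0.26,-0.43,-0.5,0,0.65,0.26,-0.43,-0.8,0,0.65,0.26,-0.43,-0.8,0])

```text
clock: 3.1
position: [0.4974, -0.3562, 0.2295]
ee_rot: [-1.566, -0.01, 0.019]
force: [-0.4, -0.5, 1.0]
width: 0.648
```

carry_out(steps=[0.65,0,0,-0.4,0,0.65,0,0,-0.84,0,0.65,0,0,-0.84,0,0.65,0,0,-0.84,0])

```text
clock: 3.5
position: [0.4993, -0.3595, 0.1511]
ee_rot: [-1.571, -0.014, 0.013]
force: [0.3, 0.1, 0.2]
width: 0.652
```

carry_out(steps=[0.1,0,0,0,0,0.1,0,0,0,0,0.1,0,0,0,0,0.1,0,0,0,0,0.1,0,0,0,0,0.1,0,0,0,0], grip_force=20)

```text
clock: 4.1
position: [0.4991, -0.3606, 0.1502]
ee_rot: [-1.572, -0.014, 0.012]
force: [-0.4, -1.1, 5.8]
width: 0.339
```

carry_out(steps=[0.1,0,0,0.2,0,0.1,0,0,0.45,0,0.1,0,0,0.45,0,0.1,0,0,0.45,0])

```text
clock: 4.5
position: [0.4983, -0.3594, 0.1934]
ee_rot: [-1.57, -0.013, 0.014]
force: [0.9, -0.5, -5.6]
width: 0.344
```

carry_out(steps=[0.1,-0.04,0,0,0,0.1,-0.15,0,0,0,0.1,-0.26,0,0,0,0.1,-0.37,0,-0.015,0,0.1,-0.47,0,-0.04,0,0.1,-0.58,0,-0.07,0,0.1,-0.69,0,-0.12,0,0.1,-0.69,0,-0.12,0,0.1,-0.69,0,-0.12,0])

```text
clock: 5.4
position: [0.4296, -0.36, 0.1824]
ee_rot: [-1.571, -0.013, 0.013]
force: [1.7, -0.9, -3.9]
width: 0.341
```

```bash
python3 - <<'E'
from h import *
import pickle
s=arm.observe();ci=camera_info("side");print(s["clock"],s["position"],s["force"])
im,d=get_image("side");pickle.dump((s,im,d),open("s1.pkl","wb"))
cv2.imwrite("pics/s1.png",cv2.resize(im[225:375,220:380],None,fx=4,fy=4,interpolation=cv2.INTER_CUBIC)[...,::-1])
G=s["position"]+[0,0,.0188]
for a in(0,20,30):
    u=np.array([-np.sin(np.radians(a)),0,np.cos(np.radians(a))])
    print(a,((proj(ci,[G+.035*u,G,G-.079*u,G-.141*u])-[220,225])*4).round(0).tolist())
E
```

```text
5.4 [ 0.42963323 -0.35997953  0.1824347 ] [ 1.73082023 -0.92308044 -3.92950775]
0 [[246.0, 312.0], [246.0, 351.0], [248.0, 430.0], [249.0, 485.0]]
20 [[223.0, 322.0], [246.0, 351.0], [295.0, 409.0], [328.0, 450.0]]
30 [[212.0, 328.0], [246.0, 351.0], [316.0, 396.0], [365.0, 428.0]]
```

View pics/s1.png

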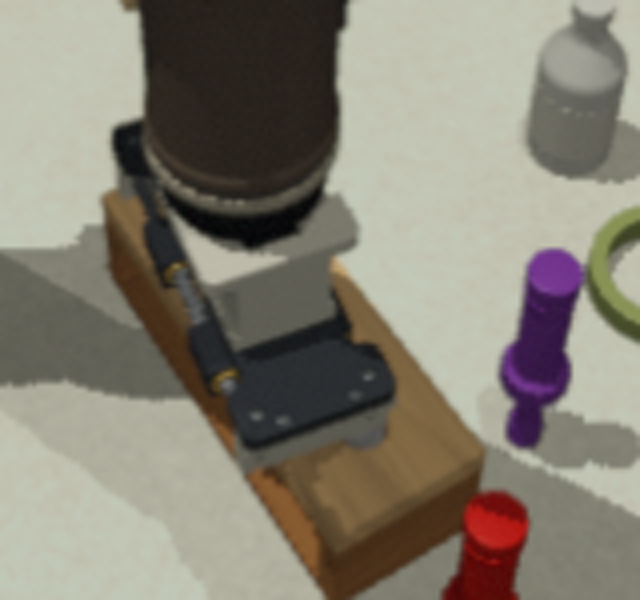

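carry_out(steps=[0.1,0,0,0,0,0.1,0,0,0.1,0,0.1,0,0,0.4,0,0.1,0,0,0.8,0,0.1,0,0,1,0,0.1,0,0,1,0,0.1,0,0,1,0], grip_force=60)

```text
clock: 6.15
position: [0.4293, -0.3594, 0.2818]
ee_rot: [-1.57, -0.013, 0.014]
force: [-0.4, 0.3, -6.3]
width: 0.33
```

```bash
cat > chk.py <<'E'
from h import *
import pickle,sys
n=sys.argv[1]
s=arm.observe();print(s["clock"],s["position"],s["force"],s["width"])
G=s["position"]+np.array([0,0,.0188]);print("G",G)
out=[]
for c in("side","wrist"):
    ci=camera_info(c);im,d=get_image(c);pickle.dump((s,im,d),open(f"{c}_{n}.pkl","wb"))
    for a in(0,25,30,35):
        u=np.array([-np.sin(np.radians(a)),0,np.cos(np.radians(a))])
        print(c,a,proj(ci,[G-.059*u,G-.079*u,G-.118*u,G-.141*u],s).round(0).tolist())
    out.append((im,proj(ci,G-.1*u,s)[0]))
im,(u,v)=out[0];u,v=int(u),int(v);x0,y0=max(0,u-70),max(0,v-70)
print("side crop origin",x0,y0)
a=cv2.resize(im[y0:y0+120,x0:x0+120],(480,480),interpolation=cv2.INTER_CUBIC)
b=out[1][0][180:420,200:360];print("wrist crop origin 200,180 x2")
cv2.imwrite(f"pics/{n}.png",np.hstack([a,cv2.resize(b,(320,480),interpolation=cv2.INTER_CUBIC)])[...,::-1])
E
python3 chk.py c1
```

```text
6.15 [ 0.42930387 -0.35944305  0.28183147] [-0.42604102  0.3446114  -6.28476354] 0.3303095147929258
G [ 0.42930387 -0.35944305  0.30063147]
side 0 [[281.0, 301.0], [281.0, 307.0], [281.0, 317.0], [282.0, 323.0]]
side 25 [[293.0, 296.0], [297.0, 300.0], [304.0, 307.0], [308.0, 311.0]]
side 30 [[295.0, 295.0], [300.0, 298.0], [308.0, 304.0], [313.0, 308.0]]
side 35 [[297.0, 293.0], [302.0, 296.0], [312.0, 301.0], [317.0, 305.0]]
wrist 0 [[281.0, 239.0], [281.0, 228.0], [281.0, 212.0], [281.0, 204.0]]
wrist 25 [[280.0, 275.0], [280.0, 273.0], [280.0, 269.0], [280.0, 268.0]]
wrist 30 [[280.0, 282.0], [280.0, 282.0], [280.0, 281.0], [280.0, 281.0]]
wrist 35 [[280.0, 290.0], [280.0, 291.0], [280.0, 293.0], [280.0, 294.0]]
side crop origin 237 228
wrist crop origin 200,180 x2
```

View pics/c1.png

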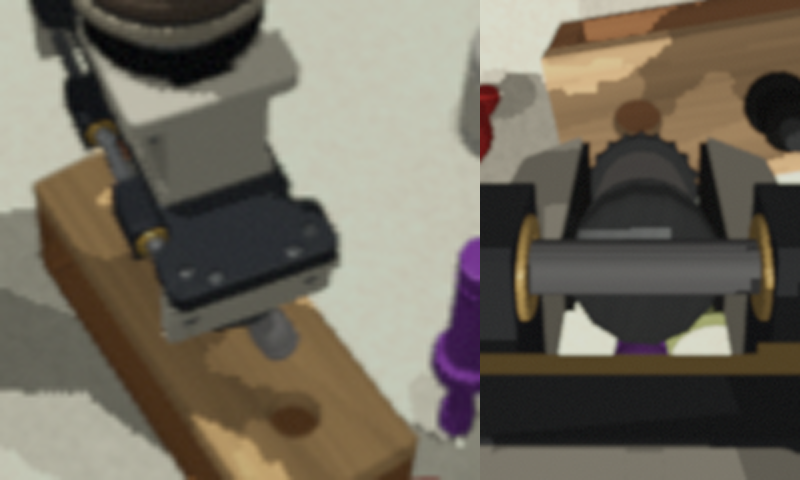

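```bash
python3 - <<'E'
from h import *
import pickle
s,im,d=pickle.load(open("side_c1.pkl","rb"));ci=camera_info("side");cw=camera_info("wrist")
G=s["position"]+np.array([0,0,.0188])
# side depth of the coupler
R,t=pose(ci)
for v in range(300,318,2):
    for u in range(298,313,2):
        X=at_depth(ci,(u,v),d)
        if X[2]>.14: print((u,v),(X-G).round(4)*1000)
s,iw,dw=pickle.load(open("wrist_c1.pkl","rb"))
print("wrist column 281");
for v in range(240,356,5): print(v,((at_depth(cw,(281,v),dw,s)-G)*1000).round(1),iw[v,281])
for a in(15,20,25,30):
    A=np.radians(a);u=np.array([-np.sin(A),0,np.cos(A)]);n=np.array([np.cos(A),0,np.sin(A)])
    print(a,proj(cw,[G+.035*u-.015*n,G+.035*u+.015*n,G-.059*u+.02*n,G-.079*u+.02*n],s)[:,1].round(0), proj(ci,G-.141*u).round(0))
E
```

```text
(298, 300) [ -5.  -94.2  80.9]
(300, 300) [ -1.2 -93.4  77.6]
(302, 300) [  2.9 -92.   73.5]
(304, 300) [  6.8 -91.5  70.6]
(306, 300) [ 12.7 -86.5  60.4]
(308, 300) [ 17.  -85.1  56. ]
(310, 300) [ 20.1 -86.3  56.1]
(312, 300) [ 23.8 -86.4  54.2]
(298, 302) [ -4.3 -92.9  72.9]
(300, 302) [  2.2 -86.1  59.6]
(302, 302) [  5.7 -86.3  58.1]
(304, 302) [  9.1 -86.8  57. ]
(306, 302) [ 12.9 -86.5  54.4]
(308, 302) [ 16.5 -86.5  52.4]
(310, 302) [ 20.5 -86.   49.5]
(298, 304) [ -1.5 -86.5  56.4]
(300, 304) [  2.5 -85.7  53. ]
(302, 304) [  6.1 -85.8  51.2]
(304, 304) [  9.4 -86.5  50.4]
(298, 306) [ -1.4 -86.7  50.7]
(300, 306) [  2.  -87.1  49.3]
(302, 306) [ 36.6 -19.3 -68.2]
(304, 306) [  51.1    2.5 -107.9]
(306, 306) [  55.1    1.3 -108.3]
(298, 308) [ 28.3 -18.9 -71.2]
(300, 308) [ 31.9 -20.4 -71.1]
(302, 308) [ 43.1  -5.5 -99.2]
(304, 308) [  48.4   -3.7 -104.9]
(306, 308) [  53.3   -2.9 -108.8]
(308, 308) [  57.1   -4.6 -108.4]
(300, 310) [  41.3    0.3 -114.2]
(302, 310) [  43.4   -5.3 -107.1]
(304, 310) [  48.1   -4.8 -110.6]
(306, 310) [  51.7   -6.8 -109.7]
(308, 310) [  55.9 
[... 868 characters left out ...]
18.3  -0.1  26.6] [46 47 47]
285 [-16.7  -0.   27.7] [47 48 47]
290 [-15.3   0.   29.4] [47 48 48]
295 [-13.5   0.   30.2] [ 99 101  99]
300 [-31.5  -0.2  60.2] [49 50 48]
305 [-30.9  -0.2  61.8] [74 73 71]
310 [-31.1  -0.2  64.6] [86 85 83]
315 [-29.6  -0.2  64.8] [99 97 95]
320 [-28.1  -0.2  64.9] [95 93 92]
325 [-26.5  -0.1  65.1] [88 87 86]
330 [-0.3  0.3 35.1] [48 48 47]
335 [ 1.2  0.3 36.2] [47 48 47]
340 [ 3.5  0.3 36.4] [46 47 45]
345 [ 5.4  0.4 37.1] [45 45 44]
350 [ 7.3  0.4 37.7] [45 45 46]
355 [ 164.6    2.7 -127.9] [72 35 85]
15 [273. 346. 288. 280.] [[298. 317.]]
20 [265. 340. 296. 290.] [[303. 314.]]
25 [257. 333. 304. 299.] [[308. 311.]]
30 [249. 326. 312. 309.] [[313. 308.]]
```

carry_out(steps=[0.1,0,0,-0.3,0,0.1,0,0,-0.6,0,0.1,0,0,-0.85,0,0.1,0,0,-0.97,0,0.1,0,0,-0.97,0,0.1,0,0,-0.97,0])

```text
clock: 6.85
position: [0.4285, -0.3619, 0.1865]
ee_rot: [-1.573, -0.011, 0.011]
force: [-5.8, -0.9, 12.6]
width: 0.33
```

carry_out(steps=[0.1,0,0,0,0,0.1,-0.05,0,-0.01,0,0.1,-0.1,0,-0.03,0,0.1,-0.15,0,-0.05,0,0.1,-0.21,0,-0.07,0,0.1,-0.21,0,-0.07,0,0.1,-0.21,0,-0.07,0], grip_force=20)

```text
clock: 7.55
position: [0.4076, -0.361, 0.1789]
ee_rot: [-1.572, -0.011, 0.012]
force: [-4.7, -0.3, 7.3]
width: 0.34
```

carry_out(steps=[0.1,0,0,0,0,0.1,0,0,0.1,0,0.1,0,0,0.4,0,0.1,0,0,0.8,0,0.1,0,0,1,0,0.1,0,0,1,0,0.1,0,0,1,0], grip_force=60)

```text
clock: 8.25
position: [0.4084, -0.3591, 0.2773]
ee_rot: [-1.57, -0.013, 0.014]
force: [0.4, 0.4, -6.1]
width: 0.33
```

```bash
cat > fit.py <<'E'
from h import *
import pickle,sys
n=sys.argv[1]
s=arm.observe();cw=camera_info("wrist");G=s["position"]+np.array([0,0,.0188]);print(s["clock"],"G",G,s["force"],s["width"])
iw,dw=get_image("wrist");pickle.dump((s,iw,dw),open(f"wrist_{n}.pkl","wb"))
for v in range(240,362,4):
    X=(at_depth(cw,(281,v),dw,s)-G)*1000
    if X[2]>-150 and X[2]<50: print(v,X.round(1),iw[v,281])
E
python3 fit.py c2
```

```text
8.25 G [ 0.40838031 -0.35912543  0.29614323] [ 0.37907095  0.42688088 -6.05070051] 0.33005662364642224
252 [ 17.4   0.4 -74.5] [74 52 36]
256 [ 14.3   0.4 -61.3] [47 48 47]
260 [ 16.2   0.4 -58.8] [50 51 49]
264 [  6.7   0.3 -34.9] [67 64 61]
268 [-4.8  0.1 -8.5] [65 62 59]
272 [-18.8  -0.1  20.8] [33 34 33]
276 [-20.3  -0.1  26.9] [42 43 42]
280 [-18.8  -0.1  27.5] [48 49 48]
284 [-17.9  -0.1  29. ] [47 48 47]
288 [-16.2  -0.   29.3] [47 48 47]
292 [-14.7  -0.   29.9] [65 66 65]
296 [-12.8   0.   29.9] [ 99 102 100]
328 [-2.3  0.2 36.3] [51 51 50]
332 [ 0.6  0.2 35.2] [47 47 48]
336 [ 1.6  0.3 36.3] [46 47 46]
340 [ 3.1  0.3 36.9] [47 47 47]
344 [ 4.1  0.3 38. ] [45 46 45]
348 [ 5.6  0.3 38.6] [45 46 45]
356 [ 185.6    3.2 -148.9] [72 44 74]
```

carry_out(steps=[0.1,0.15,0.01,-0.2,0,0.1,0.15,0.01,-0.5,0,0.1,0.15,0.01,-0.75,0,0.1,0.15,0.01,-0.88,0,0.1,0.15,0.01,-0.88,0,0.1,0.15,0.01,-0.88,0])

```text
clock: 8.9
position: [0.423, -0.359, 0.1908]
ee_rot: [-1.57, -0.012, 0.013]
force: [-4.4, 1.8, 4.6]
width: 0.33
```

```bash
python3 - <<'E'
from h import *
import pickle
s=arm.observe();print(s["clock"],s["position"],s["force"])
im,d=get_image("side");ci=camera_info("side")
cv2.imwrite("pics/s2.png",cv2.resize(im[270:360,250:370],None,fx=5,fy=5,interpolation=cv2.INTER_CUBIC)[...,::-1])
s,iw,dw=pickle.load(open("w2.pkl","rb"));cw=camera_info("wrist")
for v in range(218,250,4): print(v,[at_depth(cw,(u,v),dw,s).round(3).tolist() for u in (226,234,242)])
E
```

```text
8.9 [ 0.42300848 -0.35896793  0.19077136] [-4.40037245  1.82410179  4.62136919]
218 [[0.482, -0.367, 0.203], [0.482, -0.36, 0.203], [0.483, -0.353, 0.199]]
222 [[0.485, -0.367, 0.205], [0.486, -0.36, 0.203], [0.486, -0.353, 0.203]]
226 [[0.489, -0.367, 0.204], [0.49, -0.36, 0.203], [0.489, -0.353, 0.204]]
230 [[0.493, -0.368, 0.204], [0.493, -0.36, 0.204], [0.493, -0.353, 0.204]]
234 [[0.498, -0.368, 0.203], [0.497, -0.36, 0.205], [0.497, -0.353, 0.204]]
238 [[0.502, -0.368, 0.203], [0.502, -0.361, 0.203], [0.501, -0.353, 0.204]]
242 [[0.506, -0.368, 0.204], [0.505, -0.36, 0.205], [0.505, -0.353, 0.205]]
246 [[0.603, -0.407, 0.0], [0.509, -0.361, 0.205], [0.603, -0.38, -0.001]]
```

View pics/s2.png

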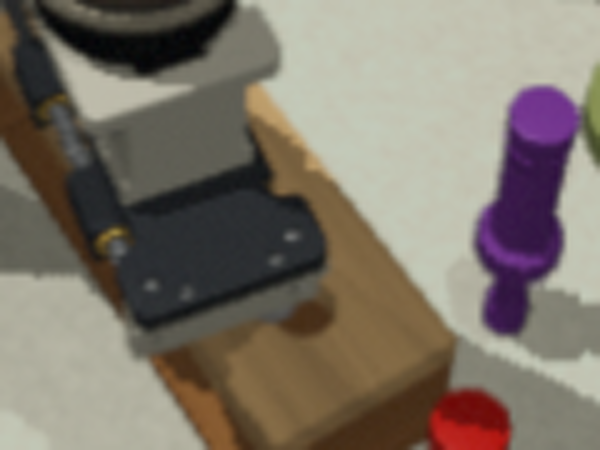

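carry_out(steps=[0.1,0,0,0.1,0,0.1,0.1,-0.01,0.1,0,0.1,0.1,-0.01,0,0,0.1,0.1,-0.01,-0.04,0,0.1,0.1,-0.01,-0.04,0])

```text
clock: 9.45
position: [0.4337, -0.3608, 0.1877]
ee_rot: [-1.572, -0.013, 0.012]
force: [-3.9, 0.7, 8.1]
width: 0.329
```

carry_out(steps=[0.1,0,0,0.13,0,0.1,0.07,0,0.13,0,0.1,0.07,0,0.05,0,0.1,0.07,0,0,0,0.1,0.07,0,0,0])

```text
clock: 9.95
position: [0.441, -0.3612, 0.1891]
ee_rot: [-1.572, -0.014, 0.011]
force: [-4.5, 1.2, 12.9]
width: 0.332
```

carry_out(steps=[0.1,0,0,0.2,0,0.1,0,0,0.4,0,0.1,0,0,0.4,0])

```text
clock: 10.25
position: [0.4424, -0.361, 0.2295]
ee_rot: [-1.573, -0.017, 0.009]
force: [-0.2, -0.7, -5.8]
width: 0.327
```

```bash
python3 fit.py c3; python3 - <<'E'
from h import *
import pickle
s=arm.observe();ci=camera_info("side");im,d=get_image("side");pickle.dump((s,im,d),open("side_c3.pkl","wb"))
G=s["position"]+np.array([0,0,.0188])
for v in range(308,342,2):
    r=[]
    for u in range(290,330,2):
        X=at_depth(ci,(u,v),d)
        if .10<X[2]<.19: r.append(((X-G)*1000).round(0).astype(int).tolist())
    if r: print(v,r)
# hole from c1 depth
S,I,D=pickle.load(open("side_c1.pkl","rb"))
h=[at_depth(ci,(u,v),D)-0 for v in range(318,346) for u in range(295,328)]
m=[ (u,v) for v in range(318,346) for u in range(295,328) if at_depth(ci,(u,v),D)[2]<.083 and at_depth(ci,(u,v),D)[0]<.53]
q=np.array([at_z(ci,p,.09) for p in m]);print(len(m),q.min(0),q.max(0),q.mean(0))
cv2.imwrite("pics/s3.png",np.hstack([cv2.resize(x,(400,400),interpolation=cv2.INTER_CUBIC) for x in(im[260:360,250:350],I[260:360,250:350])])[...,::-1])
E
```

```text
10.25 G [ 0.44236447 -0.36102569  0.24834261] [-0.18165099 -0.70898003 -5.83270921] 0.32689549567657517
252 [ 11.2   0.2 -60.8] [43 42 42]
256 [ 13.7   0.2 -59.5] [49 51 49]
260 [ 10.6   0.2 -47.5] [67 64 61]
264 [ -0.1   0.2 -21.9] [67 64 61]
268 [-7.6  0.1 -3.6] [64 62 60]
272 [-18.7   0.1  20.2] [34 34 34]
276 [-20.9   0.1  27.4] [40 40 39]
280 [-19.7   0.1  28.3] [48 49 48]
284 [-18.4   0.1  29.3] [49 49 49]
288 [-16.7   0.2  29.6] [48 48 49]
292 [-15.2   0.2  30.1] [50 51 50]
296 [-13.7   0.2  30.7] [100 102 100]
328 [-1.9  0.4 35.4] [51 51 50]
332 [-0.9  0.4 36.5] [48 48 47]
336 [ 0.5  0.5 37.3] [47 47 47]
340 [ 1.9  0.5 37.9] [45 47 46]
344 [ 4.   0.5 37.7] [45 45 45]
348 [ 5.4  0.6 38.5] [44 46 44]
352 [ 152.5    2.2 -117.6] [59 37 70]
356 [ 151.2    2.2 -110.8] [72 44 73]
320 [[51, -3, -106], [56, -3, -110], [62, -2, -115]]
322 [[43, -1, -113], [46, -5, -109], [51, -5, -111], [54, -8, -109], [61, -4, -119]]
324 [[43, -3, -118], [46, -6, -114], [49, -9, -112], [54, -9, -115], [60, -7, -123]]
326 [[46, -5, -125], [50, -9, -122], [55, -8, -127], [60, -7, -130]]
109 [ 0.48025311 -0.3767827   0.09      ] [ 0.50725416 -0.35047186  0.09      ] [ 0.4942893  -0.36398228  0.09      ]
```

View pics/s3.png

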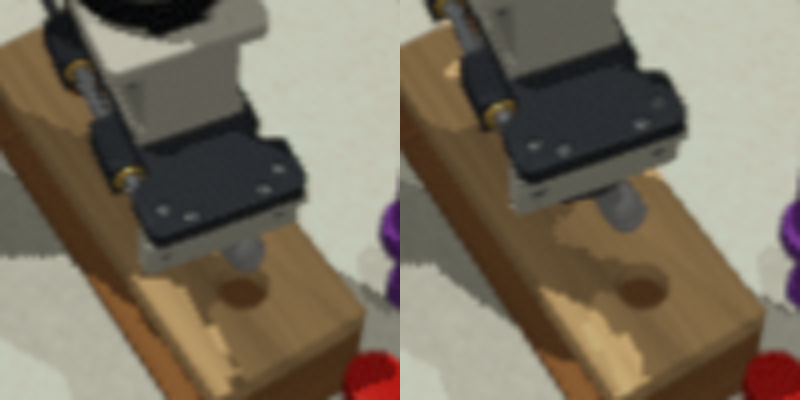

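carry_out(steps=[0.1,0,0,0.5,0,0.1,0,0.4,0.6,0,0.1,0,0.9,0.6,0])

```text
clock: 10.65
position: [0.4408, -0.2714, 0.2874]
ee_rot: [-1.573, -0.011, 0.008]
force: [1.4, 1.7, -5.9]
width: 0.33
```

carry_out(steps=[0.1,0.1,0.5,0,0,0.1,0.2,1,0,0])

```text
clock: 10.85
position: [0.4595, -0.1696, 0.2854]
ee_rot: [-1.57, -0.012, 0.014]
force: [1.4, 0.0, -5.4]
width: 0.33
```

carry_out(steps=[0.1,0.1,0.5,0,0,0.1,0.2,1,0,0])

```text
clock: 11.05
position: [0.4792, -0.0713, 0.2854]
ee_rot: [-1.57, -0.012, 0.014]
force: [1.2, -0.3, -5.2]
width: 0.329
```

carry_out(steps=[0.1,0.1,0.5,0,0,0.1,0.2,1,0,0])

```text
clock: 11.25
position: [0.4987, 0.0266, 0.2853]
ee_rot: [-1.571, -0.012, 0.015]
force: [1.3, 0.5, -5.7]
width: 0.326
```

carry_out(steps=[0.1,0.1,0.5,0,0,0.1,0.2,1,0,0])

```text
clock: 11.45
position: [0.5183, 0.1246, 0.2851]
ee_rot: [-1.571, -0.012, 0.015]
force: [1.7, -0.6, -6.0]
width: 0.33
```

carry_out(steps=[0.1,0.1,0.5,0,0,0.1,0.2,1,0,0])

```text
clock: 11.65
position: [0.5379, 0.2226, 0.2849]
ee_rot: [-1.571, -0.012, 0.015]
force: [0.8, 0.2, -5.2]
width: 0.33
```

carry_out(steps=[0.1,0,0.4,0,0,0.1,0,0.45,0,0,0.1,0,0.45,0,0,0.1,0,0.45,0,0])

```text
clock: 12.05
position: [0.5384, 0.2639, 0.2854]
ee_rot: [-1.572, -0.011, 0.013]
force: [-0.3, 0.5, -4.8]
width: 0.327
```

```bash
python3 fit.py c4; python3 - <<'E'
from h import *
import pickle
s=arm.observe();G=s["position"]+np.array([0,0,.0188]);M=G+np.array([.060,.001,-.129])
print("mouth est",M)
out=[]
for c in("side","top"):
    ci=camera_info(c);im,d=get_image(c);pickle.dump((s,im,d),open(f"{c}_c4.pkl","wb"))
    p=proj(ci,[M,[.6205,.272,.1187]]);x0,y0=(p[1]-30).astype(int);print(c,p.round(1),"crop",x0,y0,"x6.67")
    out.append(cv2.resize(im[y0:y0+60,x0:x0+60],(400,400),interpolation=cv2.INTER_CUBIC))
cv2.imwrite("pics/s4.png",np.hstack(out)[...,::-1])
E
```

```text
12.05 G [0.53843897 0.26393538 0.30415304] [-0.3192287   0.49236374 -4.78762868] 0.32702501659082406
248 [ 11.    0.2 -67.7] [36 40 38]
252 [ 10.4   0.2 -59.9] [49 51 49]
256 [ 13.1   0.2 -59. ] [52 53 51]
260 [  4.9   0.2 -36.7] [68 65 62]
264 [ -3.3   0.1 -15.9] [67 64 61]
268 [-9.4  0.1 -0. ] [62 59 57]
272 [-18.6   0.1  20.5] [34 36 35]
276 [-20.7   0.1  27.5] [37 37 37]
280 [-19.6   0.1  28.8] [47 47 47]
284 [-17.7   0.1  28.7] [48 50 49]
288 [-16.7   0.1  30.1] [48 48 47]
292 [-14.8   0.1  30.1] [ 98 100  98]
296 [-13.8   0.2  31.4] [100 102 100]
328 [-1.4  0.4 35.3] [50 50 50]
332 [ 0.8  0.4 35. ] [46 47 46]
336 [ 1.9  0.4 36. ] [48 48 47]
340 [ 4.2  0.5 35.6] [44 45 45]
344 [ 5.1  0.5 36.9] [46 47 45]
348 [ 5.8  0.5 38.3] [46 47 46]
mouth est [0.59869548 0.26446582 0.17555916]
side [[261.7 137. ]
 [268.1 148.8]] crop 238 118 x6.67
top [[194.3 185.7]
 [195.6 183.6]] crop 165 153 x6.67
```

View pics/s4.png

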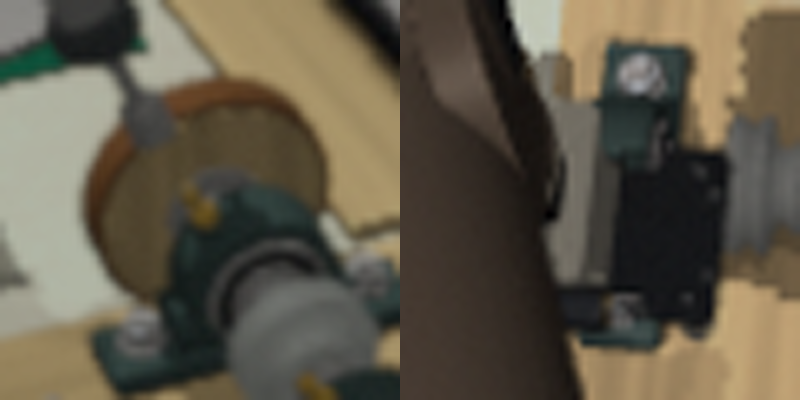

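```bash
python3 - <<'E'
from h import *
import pickle
ci=camera_info("side");s,im,d=pickle.load(open("side_c4.pkl","rb"))
M=np.array([.5987,.2645,.1756])
for a in(15,20,23,26,30,34):
    A=np.radians(a);u=np.array([-np.sin(A),-.0,np.cos(A)])
    p=proj(ci,[M,M+.023*u,M+.062*u]);print(a,((p-[238,118])*6.667).round(0).tolist(),np.degrees(np.arctan2(*(p[0]-p[2]))).round(1))
# silhouette of coupler/tube
c=cv2.resize(im[112:146,240:272],None,fx=20,fy=20,interpolation=cv2.INTER_CUBIC)
cv2.imwrite("pics/s5.png",c[:600,:,::-1]);print(c.shape)
E
```

```text
15 [[158.0, 127.0], [144.0, 90.0], [119.0, 25.0]] 21.1
20 [[158.0, 127.0], [140.0, 92.0], [108.0, 30.0]] 27.4
23 [[158.0, 127.0], [138.0, 93.0], [102.0, 34.0]] 31.2
26 [[158.0, 127.0], [136.0, 94.0], [96.0, 38.0]] 35.0
30 [[158.0, 127.0], [133.0, 96.0], [88.0, 43.0]] 40.0
34 [[158.0, 127.0], [130.0, 98.0], [81.0, 49.0]] 45.0
(680, 640, 3)
```

View pics/s5.png

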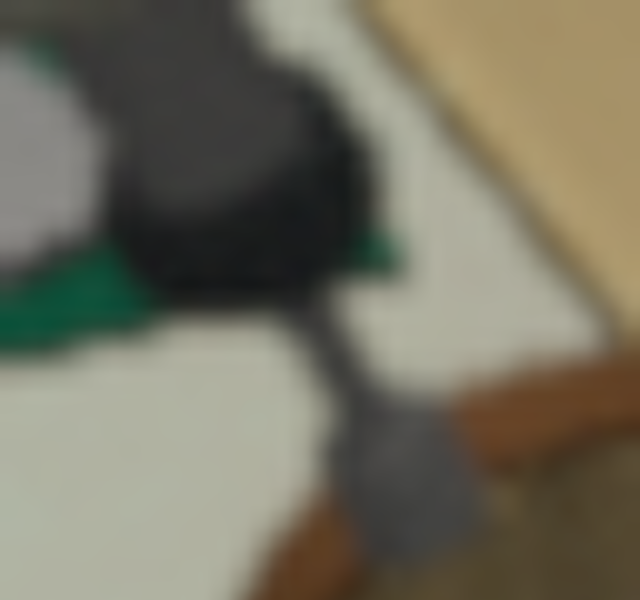

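```bash
python3 - <<'E'
from h import *
ci=camera_info("side")
def at_y(uv,y):
    t,d=ray(ci,uv);return t+d*(y-t[1])/d[1]
G=np.array([.5384,.2639,.3042])
for p in((261.5,138.5),(261.5,137.5)):
    X=at_y(p,.2645);print(X.round(4),((X-G)*1000).round(1))
for y in(.270,.272): print("nip",at_y((268,148.75),y).round(4))
E
```

```text
[0.5977 0.2645 0.1701] [  59.3    0.6 -134.1]
[0.5979 0.2645 0.1738] [  59.5    0.6 -130.4]
nip [0.6195 0.27   0.1207]
nip [0.6201 0.272  0.1191]
```

carry_out(steps=[0.1,0.15,0.07,0,0,0.1,0.15,0.07,-0.2,0,0.1,0.15,0.07,-0.4,0,0.1,0.15,0.07,-0.4,0,0.1,0.15,0.07,-0.4,0])

```text
clock: 12.7
position: [0.5537, 0.2716, 0.2468]
ee_rot: [-1.571, -0.012, 0.012]
force: [0.3, 0.5, -5.5]
width: 0.33
```

```bash
python3 - <<'E'
from h import *
import pickle
s=arm.observe();G=s["position"]+np.array([0,0,.0188]);M=G+np.array([.059,.0006,-.132]);print(s["clock"],s["position"],s["force"],"M",M,"nip-M",np.array([.620,.2715,.1193])-M)
ci=camera_info("side");im,d=get_image("side");pickle.dump((s,im,d),open("side_c5.pkl","wb"))
cv2.imwrite("pics/s6.png",cv2.resize(im[125:163,245:285],None,fx=15,fy=15,interpolation=cv2.INTER_CUBIC)[...,::-1])
E
```

```text
12.7 [0.55373314 0.27161489 0.24676621] [ 0.26978527  0.47931549 -5.45965102] M [0.61273314 0.27221489 0.13356621] nip-M [ 0.00726686 -0.00071489 -0.01426621]
```

View pics/s6.png

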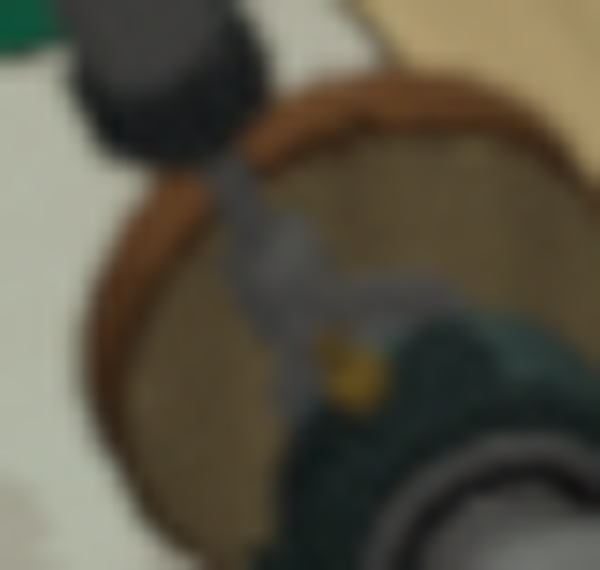

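carry_out(steps=[0.1,0.02,-0.01,-0.035,0,0.1,0.04,-0.01,-0.07,0,0.1,0.06,-0.01,-0.104,0,0.1,0.06,-0.01,-0.104,0])

```text
clock: 13.15
position: [0.5599, 0.2708, 0.2353]
ee_rot: [-1.572, -0.012, 0.013]
force: [1.0, -0.7, -9.4]
width: 0.331
```

carry_out(steps=[0.1,0.01,0,-0.017,0,0.1,0.02,0,-0.035,0,0.1,0.02,0,-0.035,0])

```text
clock: 13.45
position: [0.5616, 0.2711, 0.2318]
ee_rot: [-1.571, -0.012, 0.013]
force: [0.8, -2.3, -9.9]
width: 0.329
```

```bash
python3 fit.py c6; python3 - <<'E'
from h import *
import pickle
s=arm.observe();print(s["clock"],s["position"],s["force"],s["ft_torque"])
im,d=get_image("side");pickle.dump((s,im,d),open("side_c6.pkl","wb"))
a=pickle.load(open("side_c5.pkl","rb"))[1]
i0=np.load("side0.npz")["im"]
for I in(i0,a,im):
    I=I.astype(int);y=I[...,0]-I[...,2]
    print(y[142:157,260:276])
# coupler grey tone mask rows
print(im[132:158,256:276].mean(2).round().astype(int))
E
```

```text
13.45 G [0.56162626 0.27107914 0.2506402 ] [ 0.75071221 -2.31206148 -9.90948638] 0.328842823448409
248 [  9.5   0.2 -64.5] [40 41 40]
252 [ 11.2   0.2 -61.3] [48 49 48]
256 [ 11.8   0.3 -56.2] [60 58 57]
260 [  3.2   0.2 -33.4] [66 63 61]
264 [ -3.9   0.1 -14.7] [69 66 62]
268 [-9.8  0.1  0.7] [61 59 56]
272 [-18.3   0.   19.9] [35 35 35]
276 [-19.9  -0.   26.2] [37 37 37]
280 [-19.3   0.   28.3] [47 48 48]
284 [-17.4   0.   28.3] [49 50 49]
288 [-17.    0.1  30.5] [47 48 47]
292 [-14.4   0.1  29.4] [ 99 101  99]
296 [-13.9   0.1  31.5] [101 103 101]
328 [-2.   0.3 35.9] [50 51 51]
332 [-0.4  0.3 36.4] [47 48 47]
336 [ 1.2  0.4 36.8] [47 48 47]
340 [ 2.8  0.4 37.3] [45 47 46]
344 [ 4.7  0.4 37.3] [45 46 44]
348 [ 6.1  0.4 38. ] [44 44 44]
13.5 [0.56162923 0.27107686 0.23196617] [ 1.24681247 -0.87504081 -8.70647258] [-0.5284651  -0.08040673 -0.07399515]
[[ 33  36  35  34  33  34  34  32  31  30  28  28  29  30  31  35]
 [ 34  36  35  34  33  34  33  26  20  16  13  12  13  13  19  28]
 [ 34  36  34  35  33  33  30  18   9   5   4   3   3   4   8  15]
 [ 35  35  35  33  32  40  39  20 
[... 3721 characters left out ...]
44 42]
 [64 63 60 63 66 69 67 62 64 68 70 67 68 66 61 52 45 39 36 35]
 [63 63 61 62 66 70 68 63 59 62 64 65 65 65 55 41 37 35 35 34]
 [64 63 61 63 65 69 70 64 59 59 62 64 65 64 54 39 34 38 36 35]
 [64 63 61 62 66 68 68 64 60 57 60 60 60 58 50 38 32 36 35 35]
 [64 62 62 62 65 68 67 64 59 53 48 50 53 50 42 34 35 35 34 36]
 [64 63 62 62 63 69 69 66 59 45 34 34 38 37 35 33 33 33 35 33]
 [64 64 61 63 64 69 70 64 50 35 26 26 26 28 30 33 31 35 33 30]
 [61 61 61 61 64 68 70 60 40 25 27 24 23 28 31 33 32 30 30 31]
 [60 63 61 62 63 67 66 52 31 25 25 25 28 30 33 32 30 31 41 52]
 [61 60 61 61 63 66 62 44 27 25 27 28 31 31 30 30 38 53 59 55]
 [58 60 61 61 63 66 60 42 25 25 28 27 31 30 28 38 50 58 49 34]]
```

carry_out(steps=[0.1,0,0,0,0,0.1,0,0,0,0,0.1,-0.04,0,-0.017,0,0.1,-0.08,0,-0.035,0,0.1,-0.12,0,-0.054,0,0.1,-0.16,0,-0.074,0,0.1,-0.2,0,-0.095,0,0.1,-0.2,0,-0.095,0], grip_force=20)

```text
clock: 14.35
position: [0.541, 0.2715, 0.2228]
ee_rot: [-1.571, -0.013, 0.014]
force: [2.9, -0.3, -6.5]
width: 0.339
```

```bash
python3 fit.py c7; python3 - <<'E'
from h import *
s=arm.observe();print(s["clock"],s["position"],s["force"],s["ft_torque"])
im,d=get_image("side");I=im.astype(int);print((I[...,0]-I[...,2])[142:157,260:276]);print(im[120:150,244:272].mean(2).round().astype(int))
E
```

```text
14.35 G [0.54100529 0.27154373 0.2416024 ] [ 2.87751486 -0.30384021 -6.51223314] 0.3391325574284895
264 [ 20.2   0.4 -60.4] [40 43 41]
268 [ 22.3   0.5 -58.3] [49 50 48]
272 [-20.9  -0.1  24.6] [36 35 35]
276 [-20.1  -0.1  26.4] [45 45 45]
280 [-18.6  -0.   27. ] [46 46 46]
284 [-17.4  -0.   28.2] [47 47 47]
288 [-16.   0.  29.] [46 46 47]
292 [-14.    0.   28.8] [82 84 83]
296 [-12.8   0.1  29.9] [97 99 96]
328 [-2.1  0.3 36.1] [50 51 50]
332 [-1.   0.3 37.1] [50 51 50]
336 [ 1.1  0.3 36.9] [48 49 49]
340 [ 2.9  0.3 37.1] [47 49 47]
344 [ 3.4  0.4 38.8] [47 49 48]
348 [ 5.1  0.4 39.1] [44 46 45]
14.4 [0.54140512 0.27152756 0.22298845] [ 2.38663836  0.42063401 -6.45064006] [ 0.04929288 -0.49369898 -0.01085933]
[[ 15   4   2   7  18  27  28  28  30  28  28  28  29  30  34  35]
 [ 23  12   4   3   8  10  12  16  19  15  12  12  13  14  20  28]
 [ 30  20   8   3   4   4   4   6   7   5   2   2   4   4   7  15]
 [ 33  25   8   2   2   5   3   3   3   3   3   3   1   1  -1   3]
 [ 32  25   8   2   4   2   2   2   3   3   2  -1  -4  -7  -7  -8]
 [ 33  26  12   4   2   2   3   3   4   2   0
[... 3436 characters left out ...]
173 173 173 172 172 169 143  80  54  50  43  45  58  63  63  64  63  62
   61  65  69  76  78  75  71  69  68  67]
 [173 172 172 171 172 164 130  67  51  46  39  52  64  65  62  63  65  64
   59  63  69  79  80  77  71  67  65  65]
 [172 172 172 173 171 155 110  60  47  39  46  57  66  65  64  64  66  63
   63  69  75  76  77  74  71  70  68  66]
 [172 172 172 172 170 151 101  54  43  39  51  64  66  66  64  63  64  64
   64  67  70  72  72  72  70  70  63  58]
 [173 172 172 172 170 151  99  53  41  40  57  67  65  64  64  64  66  66
   65  63  64  65  67  68  71  70  57  46]
 [174 173 173 173 172 151  98  50  40  46  60  67  66  65  62  64  65  68
   68  62  60  60  64  65  67  66  54  40]]
```

carry_out(steps=[0.1,0,0,0,0,0.1,0,0,0,0,0.1,0,0,0,0,0.1,0,0,0,0], grip_force=60)

```text
clock: 14.85
position: [0.5418, 0.2715, 0.2231]
ee_rot: [-1.571, -0.013, 0.013]
force: [2.5, 0.9, -5.5]
width: 0.335
```

carry_out(steps=[0.1,0.01,0,-0.017,0,0.1,0.02,0,-0.035,0,0.1,0.02,0,-0.035,0])

```text
clock: 15.15
position: [0.5435, 0.2716, 0.2197]
ee_rot: [-1.57, -0.013, 0.013]
force: [-2.6, -0.0, 2.8]
width: 0.328
```

carry_out(steps=[0.1,0.01,0,-0.017,0,0.1,0.02,0,-0.035,0,0.1,0.02,0,-0.035,0])

```text
clock: 15.45
position: [0.5456, 0.2716, 0.2158]
ee_rot: [-1.571, -0.013, 0.013]
force: [-3.3, -0.1, 3.8]
width: 0.333
```

carry_out(steps=[0.1,-0.015,0,0.026,0,0.1,-0.03,0,0.052,0,0.1,-0.045,0,0.078,0,0.1,-0.045,0,0.078,0])

```text
clock: 15.85
position: [0.5414, 0.2711, 0.2235]
ee_rot: [-1.571, -0.013, 0.012]
force: [3.2, 0.7, -6.0]
width: 0.33
```

carry_out(steps=[0.1,-0.01,0,0.017,0,0.1,-0.02,0,0.035,0,0.1,-0.02,0,0.035,0])

```text
clock: 16.15
position: [0.539, 0.2713, 0.2273]
ee_rot: [-1.571, -0.013, 0.013]
force: [1.5, -0.6, -3.2]
width: 0.33
```

```bash
python3 fit.py c8
```

```text
16.15 G [0.53901016 0.27125248 0.24613301] [ 1.49129381 -0.64976    -3.1940764 ] 0.3300583324069275
264 [ 19.5   0.4 -59.1] [41 43 42]
268 [ 22.4   0.4 -58.6] [46 47 47]
272 [-20.8  -0.   24.4] [45 46 44]
276 [-20.2  -0.   26.5] [45 46 45]
280 [-18.6  -0.   27.1] [47 49 46]
284 [-17.2   0.   27.8] [46 47 46]
288 [-15.6   0.   28.3] [47 47 47]
292 [-14.1   0.1  28.8] [50 50 49]
296 [-12.7   0.1  29.7] [ 98 100  98]
328 [-2.6  0.3 36.7] [51 52 51]
332 [-0.5  0.3 36.5] [51 52 52]
336 [ 0.8  0.3 37.2] [47 49 48]
340 [ 2.1  0.3 38. ] [47 48 47]
344 [ 3.7  0.4 38.4] [48 49 49]
348 [ 4.5  0.4 39.7] [45 45 46]
```

carry_out(steps=[0.1,0.01,0,-0.017,0,0.1,0.02,0,-0.035,0,0.1,0.03,0,-0.052,0,0.1,0.04,0,-0.07,0,0.1,0.05,0,-0.087,0,0.1,0.05,0,-0.087,0])

```text
clock: 16.8
position: [0.544, 0.2715, 0.2186]
ee_rot: [-1.57, -0.013, 0.013]
force: [-1.9, 0.2, 3.5]
width: 0.327
```

carry_out(steps=[0.1,0.015,0,-0.026,0,0.1,0.03,0,-0.052,0,0.1,0.045,0,-0.078,0,0.1,0.06,0,-0.104,0,0.1,0.06,0,-0.104,0])

```text
clock: 17.3
position: [0.55, 0.2716, 0.208]
ee_rot: [-1.571, -0.013, 0.014]
force: [-4.6, -0.5, 7.0]
width: 0.331
```

```bash
python3 fit.py c9
```

```text
17.3 G [0.55001055 0.27157111 0.22677716] [-4.55263852 -0.47645691  6.99925195] 0.33129394960682934
256 [  55.9    0.8 -145.2] [29 37 34]
260 [  57.3    0.9 -139.1] [33 40 38]
264 [ 18.9   0.4 -58. ] [44 45 44]
268 [ 21.9   0.5 -57.6] [47 48 48]
272 [-20.3  -0.1  23.6] [36 37 36]
276 [-19.9  -0.1  26.2] [45 45 45]
280 [-18.8  -0.   27.4] [47 47 47]
284 [-17.5  -0.   28.4] [46 46 46]
288 [-15.5   0.   28.1] [46 46 46]
292 [-14.4   0.   29.4] [94 95 95]
296 [-12.7   0.1  29.7] [97 99 97]
328 [-2.1  0.3 36. ] [52 53 52]
332 [-0.8  0.3 36.9] [48 50 49]
336 [ 1.1  0.3 36.9] [49 50 49]
340 [ 1.7  0.3 38.5] [48 50 49]
344 [ 3.3  0.3 38.9] [48 49 48]
348 [ 5.   0.4 39.2] [43 45 44]
```

carry_out(steps=[0.1,0.01,0,-0.017,0,0.1,0.015,0,-0.026,0,0.1,0.015,0,-0.026,0])

```text
clock: 17.65
position: [0.5513, 0.2718, 0.2063]
ee_rot: [-1.57, -0.013, 0.014]
force: [-7.0, -0.8, 11.9]
width: 0.33
```

carry_out(steps=[0.1,0.005,0,-0.009,0,0.1,0.005,0,-0.009,0])

```text
clock: 17.85
position: [0.5514, 0.272, 0.2061]
ee_rot: [-1.569, -0.013, 0.014]
force: [-11.3, -2.3, 19.0]
width: 0.326
```

carry_out(steps=[0.1,0.005,0,-0.009,0,0.1,0.005,0,-0.009,0])

```text
clock: 18.05
position: [0.5516, 0.2722, 0.2059]
ee_rot: [-1.569, -0.013, 0.015]
force: [-14.7, -3.2, 26.2]
width: 0.329
```

carry_out(steps=[0.1,-0.003,0,0.005,0,0.1,-0.003,0,0.005,0,0.1,-0.003,0,0.005,0,0.1,-0.003,0,0.005,0,0.1,-0.003,0,0.005,0,0.1,-0.003,0,0.005,0])

```text
clock: 18.65
position: [0.5516, 0.2721, 0.206]
ee_rot: [-1.569, -0.013, 0.014]
force: [-12.6, -1.6, 21.3]
width: 0.331
```

```bash
python3 fit.py c10 | sed -n '1p;/^2[67]/p;/^34/p'; python3 -c "
from h import *
s=arm.observe();print(s['clock'],s['position'],s['force'],s['width'])"
```

```text
18.65 G [0.55162263 0.27207226 0.22483445] [-12.57955106  -1.55857081  21.3149312 ] 0.33125799250723814
260 [  56.1    1.1 -136.8] [32 40 37]
264 [ 20.2   0.5 -60.5] [42 43 43]
268 [ 22.4   0.5 -58.6] [48 48 47]
272 [-20.6  -0.1  24. ] [38 38 38]
276 [-20.1  -0.1  26.4] [45 46 46]
340 [ 2.   0.2 38.1] [47 49 48]
344 [ 3.1  0.3 39.2] [47 48 47]
348 [ 4.7  0.3 39.5] [45 46 45]
18.7 [0.55157933 0.27210391 0.20603973] [-12.24040037  -2.0385395   22.07619639] 0.332648373647296
```

```bash
python3 -c "
from cell import arm
print(arm.sign_off())"
```

```text
the job is handed in; nothing more can be done
None
```

The grease gun is on the nipple beside the wheel, snapped on and pushed to the hard stop. I handed the job in at about 18.7 s, with the gun still gripped at 60 N.

**What I did:** The moves only turn about the vertical, so I tilted the gun by letting it pivot in the pads, first against the rack hole and then about the nipple's head. I then pressed it home along the nipple's axis.

**Last checks:**
- **Tilt:** the wrist camera put it at about 27–29°, against the nipple's 30°.
- **Snap and spring:** on the last push the force was consistent with the spring, about 9 N rising to 13 N. I did not see the snap itself between readings.
- **Hard stop:** the force then rose steeply with almost no further movement. I finished holding about 30 N along the axis, and the gun had not slipped in the pads.

**What went wrong or disagreed:**
- **First tilt:** it came out at only about 22°.
- **Failed retries at the rack:** four attempts to lower the gun back into the hole touched the rack top instead, at up to about 19 N.
- **Early snap:** I first took the nipple's hexagon for its head, about 11 mm too low, so the coupler probably snapped on once while 7–8° out of line.
- **Recovery:** I turned the gun into line on the nipple and pushed partway into the spring. I then backed it off until the force suggested the jaws had let go, and pressed it on again in line.
- **Camera mismatch:** the wrist and side cameras differed by about 5 mm on the coupler's position and about 2° on the tilt.
- **Not checked:** I had used up the picture views, so the final state rests on force, position and depth readings. I did not look again at the other objects.

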